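# Start up the carver's sharpening station

### The arm

A 7-joint arm with a two-finger parallel gripper is mounted at the origin on the work surface. World frame = base frame: x ahead of the robot, y to its left, z up, the work surface at z = 0. Lengths are in m, angles in rad, forces in N, time in s.
With the tool pointing down it reaches from about 0.35 to 0.9 m from the base axis. Payload 19.9 kg.
Tool frame: the origin (TCP) lies where the fingers leave the gripper's body, on its centre line; the fingertips stand 73 mm ahead of it and the grasp point (between the pads) lies 54 mm ahead of it (hold_point_z is the z of the grasp point in the tool frame, in m); z points along the fingers, y is the line along which they close (so a half turn about z gives the same grasp; the last joint's range is limited). The gripper opens to 85 mm and grips with 20 to 120 N. Pads are 22 mm wide; open, the fingers measure 114 mm over their backs; the gripper's body (76 mm by 85 mm) begins 54 mm behind the grasp point. The pads swing forward as they close: fully open they stand 13 mm farther back than shut.
Start: joints at [-1.329, 0.417, -0.01, 1.614, 0.005, 1.111, -0.053], TCP at [0.175, 0.6, 0.304] pointing down, gripper open.
Joint ranges: [-2.81, 2.81], [-0.39, 2.02], [-1.27, 1.25], [0.06, 2.57], [-1.19, 4.33], [0.19, 2], [-2.82, 2.82]. Speed limits (rad/s): [1.89, 1.89, 2.39, 2.39, 3.01, 3.01, 3.01].

### API

Orientations are given as a unit quaternion [w, x, y, z].
In Python, from workcell import * gives the robot as it stands. Calls block until the motion is done:
- reach(position, orientation): joint-space move of the TCP to a pose.
- move_l(position, max_speed=0.15, rotation=None, threshold=None): straight line of the TCP; rotation=None keeps the orientation; max_speed is the mean speed in m/s. With threshold (N) it stops when the force on the tool has changed by that much, and returns True; else False.
- set_joints(angles): joint-space move.
- ungrasp() and gripper_close(squeeze=None): open the fingers fully, or close them until they stop; squeeze is the grip in N (None keeps the last).
- hold(seconds).
- ik(position, orientation): joint angles nearest the present ones, or None.
- sense(): the state.
- camera(name): name is "side" or "top"; returns the picture (384x512x3 uint8, red, green, blue); there is no depth.
- camera_info(name): a dict with "intrinsics" (3x3 intrinsics, pixels), "extrinsics" (4x4, takes a point from world to camera coordinates). Camera axes: x right, y down, z forward; pixel columns grow to the right and rows downward; lengths in m; the calibration is good to about 2 mm. A picture is of the moment at which its call begins. camera_info takes no time and is no camera call.
A pose or a line that the arm cannot do raises Unreachable and nothing moves.
- sign_off(): hands the job in; it is judged then, once.
Trained networks look in the newest picture that a camera, given by its name, has taken for a name from the list of things; names that differ only in an ending like _2 or _b are one class to them, and where a whole thing is asked for, a point or a joint stands for the part that bears it (a point fixed in the world has none). Each returns a list of dicts, best first, with "p" (0 to 1); they miss things now and then, are a little off and sometimes report something else, mostly with a low value. They report only what shows in the picture. A call takes as long as a camera call.
- recognise(query, camera): "bbox" ([left, top, width, height] in pixels, round what is visible of it).
- silhouettes(query, camera): "region" (384x512 bool, what is visible of it) and "bbox" ([left, top, width, height] in pixels, round what is visible of it).
The state is a dict: "t": time; "qpos": joint angles; "joint_velocities": joint speeds; "joint_efforts": joint torques, N m; "eef_pos": TCP position; "tcp_rot": TCP orientation; "contact_force": force on the tool from outside, world axes, zero at the start; "moment": the same for the moment, N m; "width": opening from 0.0 (shut) to 1.0 (fully open); "gripper_force": force on a finger pad.
Only numpy, scipy, OpenCV 4.12 (cv2) and the standard library are available. Lean on these libraries where they do the work, as an engineer would, in place of code of your own. Each camera call takes 0.05 s, during which the arm holds its last target. There are 200 camera calls.

### The job

Start up the sharpening station in this order: first switch the rocker on the power box over by pressing its raised end all the way down, next push the square key on the extractor's switch box fully in so that it stays in, and last press the larger of the two round buttons on the handset fully down for a moment and let it come up again. Only press these three: never press the handset's small button, do not pick up the handset or shove it along the bench, and leave the tools and wood where they lie. Finish with the fingers clear of everything.

Things in the scene. Friction and masses are not known exactly. Their poses are not given: they have to be found in the camera images.
- power_box: fixed grey box 124 (its x) x 84 (its y) x 50 high with a black rocker 64 x 34 lying along its x in the middle of the top (three thin grey ribs across the half that starts raised) and two round black sockets on its -x end; origin under its centre, on the bench, z up
- rocker (a joint): angle of the rocker about a line along the box's y, 60 above the bench: 0 = off (the half towards the box's +x slopes up at 0.4 rad, its end about 12 higher than the lying half), 0.4 = switched over (that half lies flat, its top 64 above the bench). It stays where it is left; moving it takes about 5 N at the raised end's press point
- rocker_raised_end (a point): point to press: on top of the rocker's raised half, 23 along that half from the pivot (the half is 32 long, 34 wide); it moves with the rocker, about 73 above the bench when off and 64 when switched over
- extractor_box: fixed square grey box 100 x 100 x 44 high with one black square key 44 x 44 in the middle of its top; origin under its centre, on the bench, z up
- square_key (a joint): how far the square key is pushed in, straight down, m: 0 = out, 0.008 = fully in. It takes about 4 N and stays where it is left
- square_key_top (a point): centre of the key's top face, 62 above the bench when out, 54 when in
- handset: loose grey handset 136 (its x) x 62 (its y) x 28 high, about 0.5 to 0.9 kg, lying flat with two black round buttons on top, each in a grey collar; origin under its centre, z up
- start_button (a joint): travel of the large round button (diameter 38), down, m: 0 = up, 0.006 = fully down; spring-returned, about 5 N fully down
- start_button_top (a point): centre of the large button's top, 34 towards the handset's -x from its centre; 50 above the bench when up (collar 40 above the bench)
- stop_button (a joint): travel of the small round button (diameter 18), down, m: 0 = up, 0.006 = fully down; spring-returned, about 4 N; not to be pressed
- stop_button_top (a point): centre of the small button's top, 42 towards the handset's +x from its centre; 50 above the bench
- gouge_wide: bystander, loose: carving gouge lying on the bench, 215 long, 20 wide, 20 high; dark red handle, steel blade 18 wide; origin on the bench at the handle's blade end, x towards the blade
- gouge_narrow: bystander, loose: the same with a blade 9 wide
- mallet: bystander, loose: carver's mallet of dark wood lying on its side, block head 120 x 75 x 62 high, handle 150 long; origin under the head's centre, handle towards its -x
- rosette: bystander, loose: small round dark red carved disc, diameter 68, 20 high; origin under its centre
- oilstone: bystander, loose: grey sharpening stone on a pale wood block, 130 x 55 x 30 high; origin under its centre
- wax_jar: bystander, loose: amber glass jar with a steel cap, diameter 66, 75 high; origin under its centre
- offcut: bystander, loose: dark red wood block 85 x 40 x 30 high; origin under its centre

How it is judged:
On the way, in this order (a step that is already met when the one before it is completed fails the run):
1. the rocker is switched over (joint above 0.34) (value of joint rocker above 0.34 rad), for 0.1 s.
2. the square key is fully in (more than 6.5 mm) (value of joint square_key above 0.0065 m and value of joint rocker above 0.34 rad), for 0.1 s.
3. the handset's large button is pressed fully down (more than 4.5 mm) (all of step 2 and value of joint start_button above 0.0045 m), for 0.05 s.
At the end, for the whole second after the job is handed in: the rocker is over (above 0.34 rad), the square key is in (above 6.5 mm), both round buttons are up (below 1.5 mm), the handset lies flat and still on the bench within 30 mm of where it was, and every tool and piece of wood is within 30 mm of where it was (all of step 2 and value of joint each of start_button, stop_button below 0.0015 m and height (world z) of handset below 0.004 m and angle between handset's own z axis and vertical below 0.06 rad and distance of each of handset, gouge_wide, gouge_narrow, mallet, rosette, oilstone, wax_jar, offcut from where it was at the start of the episode below 0.03 m and linear speed of handset below 0.02 m/s); the robot touches nothing.
It fails at once if the square key is pushed (past 4 mm) before the rocker is over (value of joint square_key above 0.004 m and value of joint rocker below 0.3 rad).
It fails at once if the large button is pressed (past 3 mm) before the rocker is over and the key is in (value of joint start_button above 0.003 m and (value of joint rocker below 0.3 rad or value of joint square_key below 0.006 m)).
It fails at once if the small button is pressed (past 2.5 mm) (value of joint stop_button above 0.0025 m).
It fails at once if the handset is lifted or tipped (more than 12 mm or 0.25 rad) or shoved more than 30 mm (height (world z) of handset above 0.012 m or angle between handset's own z axis and vertical above 0.25 rad or distance of handset from where it was at the start of the episode above 0.03 m).
It fails at once if a bystander is moved more than 30 mm (distance of any of gouge_wide, gouge_narrow, mallet, rosette, oilstone, wax_jar, offcut from where it was at the start of the episode above 0.03 m).
It also fails if it takes over 51 s, if anything falls off the work surface, if the arm or the gripper's body presses on something with over 40 N, if the wrist force passes 120 N, or if a joint passes its speed limit or range.

## Working session

There is one attempt and no reset: what is moved stays moved. The work goes in short steps, each a Python script; the robot and the scene stay as the last script left them, time stands still between calls to the robot, and variables do not carry over. Pictures are saved under pics/ and viewed, at most 10 in all, crops included, and the job is handed in when it is done.

```bash
mkdir -p pics
cat > h.py <<'E'
from workcell import *
import numpy as np, cv2
def px2w(cam,uv,z):
    i=camera_info(cam);K=np.array(i["intrinsics"]);T=np.array(i["extrinsics"]);R=T[:3,:3];c=-R.T@T[:3,3]
    d=R.T@np.linalg.inv(K)@np.array([uv[0],uv[1],1.]);return c+d*(z-c[2])/d[2]
def w2px(cam,p):
    i=camera_info(cam);K=np.array(i["intrinsics"]);T=np.array(i["extrinsics"])
    q=K@(T[:3,:3]@np.asarray(p,float)+T[:3,3]);return q[:2]/q[2]
E
python3 - <<'E'
from h import *
for c in("top","side"):
    im=camera(c);cv2.imwrite(f"pics/{c}0.png",cv2.resize(im[:,:,::-1],(800,600)))
    i=camera_info(c);T=np.array(i["extrinsics"]);print(c,-T[:3,:3].T@T[:3,3])
    for q in("power_box","rocker","rocker_raised_end","extractor_box","square_key","handset","start_button","stop_button","wax_jar","mallet"):
        print(q,[(np.round(r["bbox"]).tolist(),round(r["p"],2)) for r in recognise(q,c)[:3]])
s=sense();print(s["t"],s["tcp_rot"],s["eef_pos"])
E
```

```text
top [ 0.44247484 -0.00873909  1.09162071]
power_box [([344.0, 149.0, 67.0, 74.0], 0.96)]
rocker [([367.0, 165.0, 29.0, 38.0], 0.83)]
rocker_raised_end [([367.0, 168.0, 27.0, 33.0], 0.8)]
extractor_box [([97.0, 175.0, 65.0, 60.0], 0.91), ([246.0, 176.0, 10.0, 7.0], 0.37)]
square_key [([113.0, 187.0, 28.0, 28.0], 0.82)]
handset [([236.0, 161.0, 59.0, 65.0], 0.96), ([250.0, 173.0, 4.0, 7.0], 0.66)]
start_button [([263.0, 195.0, 22.0, 18.0], 0.69)]
stop_button [([286.0, 275.0, 65.0, 41.0], 0.73), ([247.0, 173.0, 10.0, 12.0], 0.37)]
wax_jar [([121.0, 100.0, 33.0, 33.0], 0.68)]
mallet [([330.0, 84.0, 126.0, 47.0], 0.58)]
side [ 0.3502051  -0.5389843   0.71446165]
power_box [([298.0, 258.0, 75.0, 79.0], 0.9)]
rocker [([317.0, 273.0, 37.0, 35.0], 0.8), ([373.0, 227.0, 123.0, 134.0], 0.31)]
rocker_raised_end [([322.0, 272.0, 34.0, 33.0], 0.92)]
extractor_box [([216.0, 112.0, 52.0, 42.0], 0.77)]
square_key [([229.0, 113.0, 22.0, 15.0], 0.77), ([319.0, 270.0, 36.0, 39.0], 0.3)]
handset [([256.0, 183.0, 51.0, 52.0], 0.56)]
start_button [([268.0, 204.0, 15.0, 18.0], 0.73)]
stop_button [([291.0, 185.0, 7.0, 10.0], 0.4)]
wax_jar [([296.0, 102.0, 22.0, 31.0], 0.58)]
mallet [([373.0, 227.0, 122.0, 131.0], 0.97), ([269.0, 202.0, 14.0, 20.0], 0.67), ([217.0, 112.0, 47.0, 43.0], 0.45)]
1.1 [-1.13816148e-05  1.41394495e-01  9.89953329e-01 -5.40674192e-05] [0.1749481  0.59998904 0.30385124]
```

View pics/top0.png

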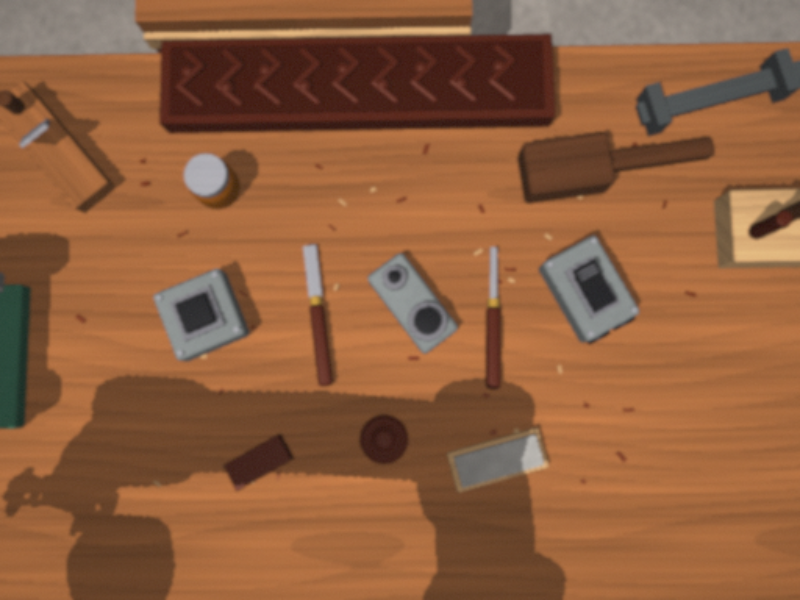

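View pics/side0.png

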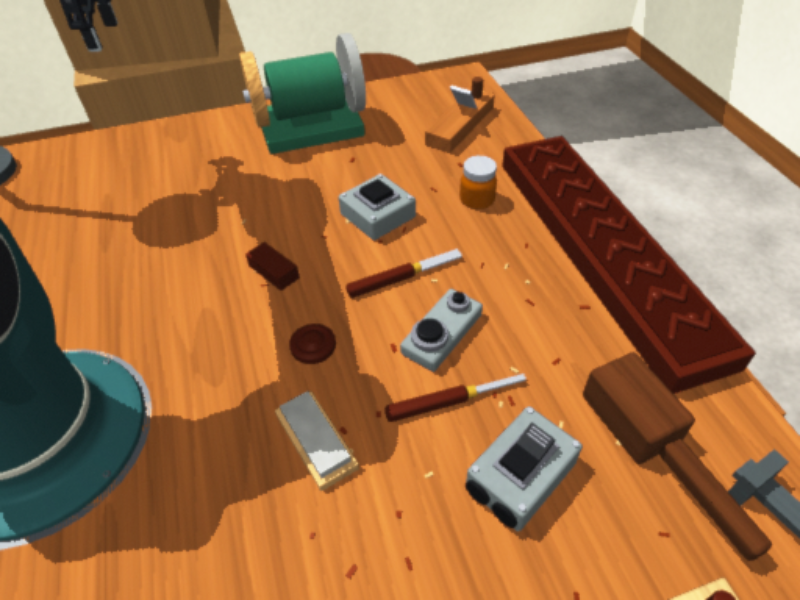

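Run:
```python
from h import *
a=cv2.imread("pics/top0.png")
c=a[210:370,520:660];d=a[230:370,350:480];e=a[250:390,140:270]
cv2.imwrite("pics/crop.png",np.hstack([cv2.resize(x,(260,300),interpolation=cv2.INTER_CUBIC) for x in(c,d,e)]))
```

```text
(no output)
```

View pics/crop.png

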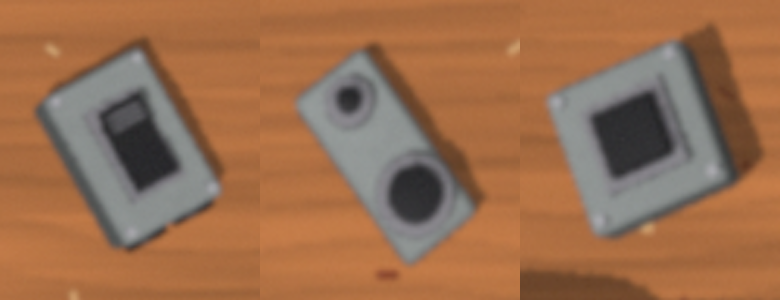

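The top picture (800x600 pixels) shows the rocker at about (594,286), with its ribbed raised half at the upper left near (587,272). The key is at (196,313), the large button at (428,320) and the small one at (395,276). The side picture agrees: ribs away from the sockets, same layout. Next I'll measure by silhouette in both views.

```bash
cat > m.py <<'E'
from h import *
from scipy.optimize import least_squares
def cent(q,c,box):
    # centroid of dark pixels inside given box
    im=camera(c).astype(int);l,t,w,h=[int(v) for v in box]
    m=(im.max(2)<70).astype(np.uint8);k=np.zeros_like(m);k[t:t+h,l:l+w]=m[t:t+h,l:l+w]
    n,lab,st,ce=cv2.connectedComponentsWithStats(k);b=1+np.argmax(st[1:,4]);
    pts=np.argwhere(lab==b)[:,::-1].astype(np.float32)
    return ce[b],st[b].tolist(),cv2.minAreaRect(pts)
B={"start":(263,193,23,24),"stop":(245,168,16,16),"key":(111,184,31,31)}
for n,z in(("start",.05),("stop",.05),("key",.062)):
    c,st,r=cent(n,"top",B[n]);p=px2w("top",c,z);print(n,c.round(1),st,p.round(4),"side px",w2px("side",p).round(1),r[2])
for c in("top","side"):
  for q,z in(("start_button",.047),("stop_button",.047),("square_key",.06),("rocker",.066),("power_box",.05),("extractor_box",.04),("handset",.028)):
    for r in silhouettes(q,c)[:1]:
        pts=np.argwhere(r["region"])[:,::-1].astype(np.float32)
        w=np.array([px2w(c,x,z)[:2] for x in pts],np.float32)
        mr=cv2.minAreaRect(w*1000)
        print(c,q,round(r["p"],2),"px",pts.mean(0).round(1),"w",w.mean(0).round(4),"rect",np.round(mr[0],1),np.round(mr[1],1),round(mr[2],1))
E
python3 m.py
```

```text
start [273.4 204.4] [266, 197, 16, 16, 203] [ 0.5379 -0.0347  0.05  ] side px [274.5 210.1] 90.0
stop [252.1 176.3] [249, 174, 7, 6, 35] [0.5988 0.0097 0.05  ] side px [292.8 189.1] 90.0
key [125.4 199.6] [113, 188, 25, 24, 402] [0.5519 0.2765 0.062 ] side px [240.1 121.1] 68.19859313964844
top start_button 0.58 px [273.6 204.7] w [ 0.5376 -0.0352] rect [538.1 -35. ] [36.1 36.3] 89.0
top square_key 0.74 px [125.2 200. ] w [0.5513 0.2774] rect [551.3 277.1] [44.4 44.2] 23.5
top rocker 0.62 px [380.2 183.3] w [ 0.5774 -0.2587] rect [ 577.3 -258.7] [63.4 37.6] 26.2
top power_box 0.57 px [376.7 185.9] w [ 0.574 -0.255] rect [ 574.  -254.9] [128.7  93.5] 27.8
top extractor_box 0.92 px [129.1 201.2] w [0.5509 0.2746] rect [551. 275.] [107.3 107.2] 21.7
top handset 0.68 px [264.2 193.8] w [ 0.5635 -0.0157] rect [563.8 -15.9] [136.5  63.6] 35.9
side start_button 0.56 px [274.7 210.9] w [ 0.5385 -0.0349] rect [538.1 -34.7] [39.6 33.3] 70.5
side stop_button 0.45 px [241.1 131.7] w [0.5462 0.2515] rect [546.5 253.1] [119.  130.7] 20.5
side square_key 0.76 px [240.6 122.2] w [0.5525 0.2741] rect [552.6 274.4] [49.8 51.7] 20.7
side rocker 0.56 px [336.9 288.4] w [ 0.5787 -0.2579] rect [ 579.4 -257.4] [69.  35.5] 29.7Traceback (most recent call last):
  File "m.py", line 17, in <module>
    w=np.array([px2w(c,x,z)[:2] for x in pts],np.float32)
                ~~~~^^^^^^^
  File "h.py", line 4, in px2w
    i=camera_info(cam);K=np.array(i["intrinsics"]);T=np.array(i["extrinsics"]);R=T[:3,:3];c=-R.T@T[:3,3]
ValueError: time passes only in moves, steps and waits
```

```bash
cat >> h.py <<'E'
def down(deg):
    f=np.radians(deg)/2; return [0,float(np.cos(f)),float(np.sin(f)),0]
def best(p,angs):
    q0=np.array(sense()["qpos"]);o=[]
    for a in angs:
        j=ik(p,down(a))
        if j is not None:o.append((np.abs(np.array(j)-q0).max(),a))
    return min(o)[1]
E
python3 - <<'E'
from h import *
gripper_close()
move_l([.28,.33,.36],max_speed=.2)
ax=np.radians(27);P=np.array([.578,-.258])+.0225*np.array([np.cos(ax),np.sin(ax)])
print(P, w2px("top",[*P,.073]),w2px("side",[*P,.073]))
a=best([*P,.2],[27,207,-153]);reach([*P,.2],down(a))
s=sense();print(a,s["t"],s["eef_pos"],s["contact_force"],s["width"])
move_l([*P,.073+.085],max_speed=.1)
im=camera("side");cv2.imwrite("pics/a.png",cv2.resize(im[180:372,226:482,::-1],(768,576),interpolation=cv2.INTER_CUBIC))
E
```

```text
[ 0.59804765 -0.24778521] [375.28961522 173.07247845] [344.5617934  278.55805345]
27 6.65 [ 0.59855354 -0.24656906  0.20018121] [-0.11731843 -0.36958747  0.30261587] -0.002154402388840385
```

View pics/a.png

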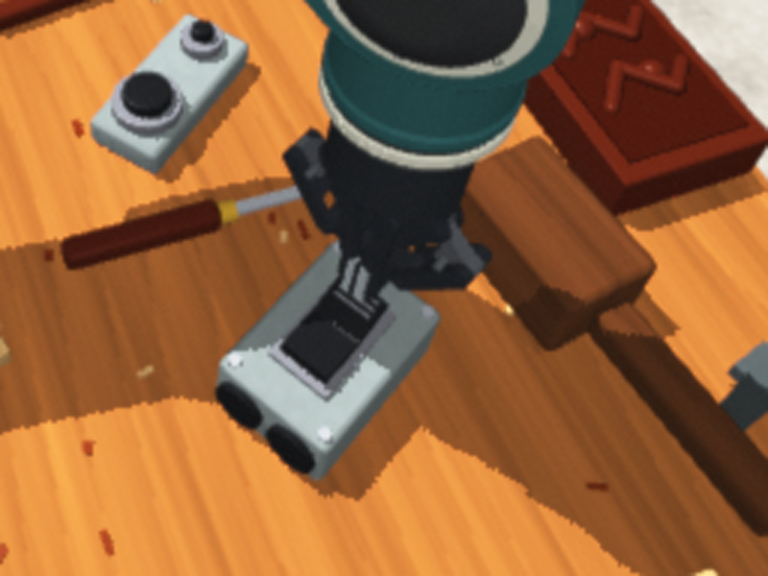

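The closed fingertips stand over the ribs at about (360,285) in the crop, and the knuckles clear the mallet. I'll press now.

Run:
```python
from h import *
def show(k):
    s=sense();print(k,round(s["t"],2),np.round(s["eef_pos"],4),np.round(s["contact_force"],1))
p=list(sense()["eef_pos"])[:2]
print(move_l([*p,.073+.066],max_speed=.04,threshold=25));show("a")
print(move_l([*p,.073+.0615],max_speed=.02,threshold=15));show("b")
hold(.15);show("c")
move_l([*p,.073+.10],max_speed=.1);show("up")
im=camera("side");cv2.imwrite("pics/b.png",cv2.resize(im[180:372,226:482,::-1],(768,576),interpolation=cv2.INTER_CUBIC))
```

```text
False
a 7.89 [ 0.5978 -0.2482  0.1388] [ 0.5 -0.6  0.5]
True
b 8.13 [ 0.5982 -0.2483  0.1367] [-3.1  1.4 12.4]
c 8.28 [ 0.5982 -0.2483  0.1366] [-3.5  2.  13.5]
up 8.81 [ 0.5982 -0.2479  0.1733] [ 0.7  0.5 -0.6]
```

View pics/b.png

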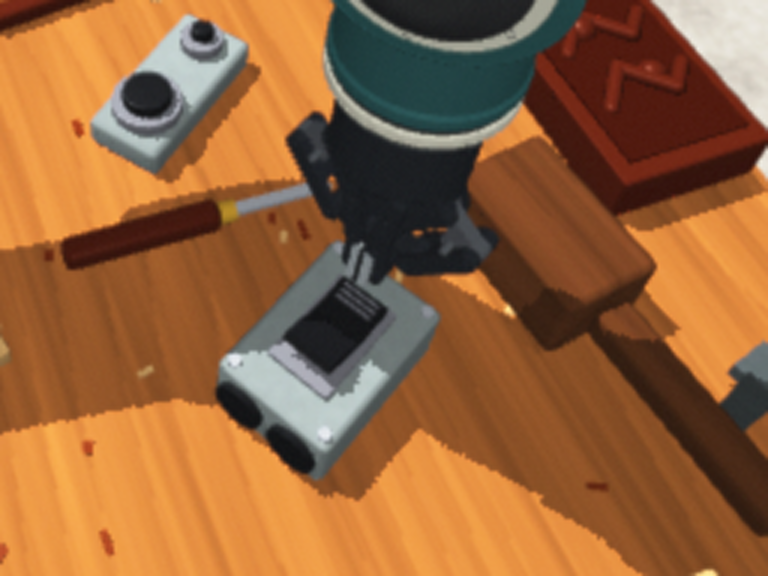

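The rocker has moved: the socket-side end now stands up, and the tip stopped at about 64 mm as expected. I'll press once more, harder, to be sure, then go on to the key.

Run:
```python
from h import *
def show(k):
    s=sense();print(k,round(s["t"],2),np.round(s["eef_pos"],4),np.round(s["contact_force"],1))
p=list(sense()["eef_pos"])[:2]
print(move_l([*p,.073+.060],max_speed=.04,threshold=28));hold(.15);show("rocker")
move_l([*p,.073+.13],max_speed=.15)
K=[.5518,.2765]
a=best([*K,.2],[22,112,202,-68,-158]);reach([*K,.2],down(a));show("over key")
im=camera("side");cv2.imwrite("pics/c.png",cv2.resize(im[180:372,226:482,::-1],(768,576),interpolation=cv2.INTER_CUBIC))
move_l([*K,.073+.066],max_speed=.1);show("near")
print(move_l([*K,.073+.0495],max_speed=.02,threshold=25));hold(.15);show("key")
move_l([*K,.2],max_speed=.15);show("up")
im=camera("side");cv2.imwrite("pics/d.png",cv2.resize(im[80:176,186:314,::-1],(768,576),interpolation=cv2.INTER_CUBIC))
```

```text
True
rocker 9.88 [ 0.5981 -0.248   0.1366] [-4.6  3.9 16.1]
over key 12.38 [0.5524 0.2752 0.2001] [ 1.1  0.6 -0.1]
near 13.19 [0.5521 0.2765 0.1394] [-0.8 -0.4  0.3]
True
key 14.0 [0.5521 0.2767 0.1264] [-5.9 -1.1 16.4]
up 14.64 [0.5514 0.2765 0.1991] [ 0.6  0.2 -0.7]
```

```bash
python3 -c "
import cv2,numpy as np
cv2.imwrite('pics/e.png',np.hstack([cv2.resize(cv2.imread('pics/'+f),(400,300)) for f in('c.png','d.png')]))"
```

```text
(no output)
```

View pics/e.png

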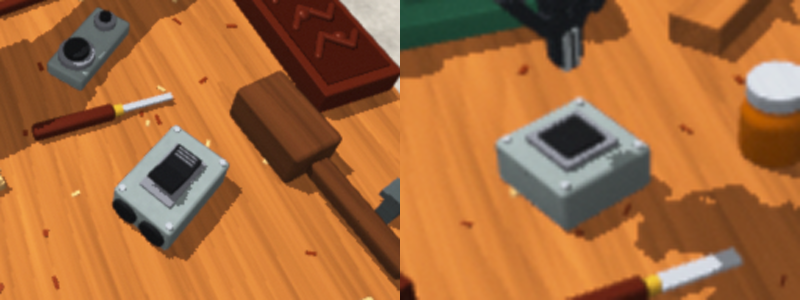

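Left half: the rocker's ribbed end lies flat. Right half: the key sits nearly flush in its frame, and the tip reached 53.4 mm against the 54 expected. Next is the large button.

Run:
```python
from h import *
def show(k):
    s=sense();print(k,round(s["t"],2),np.round(s["eef_pos"],4),np.round(s["contact_force"],1))
S=[.538,-.0348]
a=best([*S,.2],range(-170,190,10));reach([*S,.2],down(a));show(f"over {a}")
move_l([*S,.073+.054],max_speed=.1);show("near")
print(move_l([*S,.073+.042],max_speed=.02,threshold=18));hold(.2);show("pressed")
move_l([*S,.073+.06],max_speed=.05);move_l([*S,.25],max_speed=.15);show("up")
move_l([.42,-.03,.3],max_speed=.2);hold(.3)
im=camera("top");cv2.imwrite("pics/f.png",cv2.resize(im[:,:,::-1],(800,600)))
```

```text
over 60 15.88 [ 0.5385 -0.0331  0.1998] [ 0.5 -0.4 -0.1]
near 16.77 [ 0.5382 -0.0349  0.1274] [-0.5  0.  -0.3]
True
pressed 17.52 [ 0.5384 -0.0348  0.1165] [-5.4  1.9 18.6]
up 18.95 [ 0.5376 -0.0346  0.2492] [-0.4 -0.4  0. ]
```

View pics/f.png

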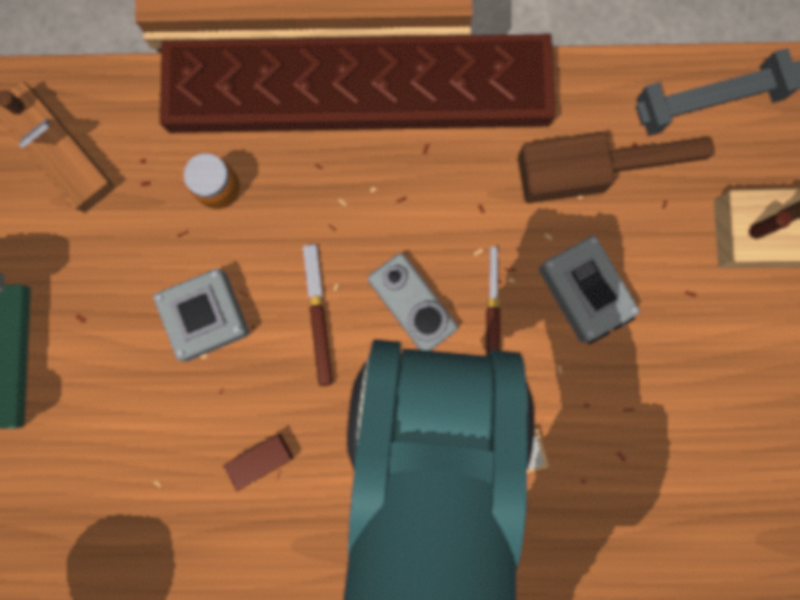

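The handset, with its buttons at (428,320) and (395,276), and every other thing in view are where they were. The press ended on its hard stop, with the tip at 43.5 mm and 18.6 N.

```bash
python3 -c "
from workcell import *
print(sign_off())"
```

```text
the job is handed in; nothing more can be done
None
```

I switched the rocker over, pushed the square key in, then pressed and released the large button. Each press ended on its hard stop, the fingers finished clear, and I handed the job in; sign-off returned no verdict.

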